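# Nest the mixing beakers in their rack and bar them in

## Task

The three mixing beakers lie loose in their trough rack. Push them along the trough towards the stop plate until each is nested fully home inside the next and the stack is up against the stop plate, then swing the retaining bar down across the trough behind the last rim, right into its fork, so that the rack can be carried off. Do not disturb the brown jar or the plaster model.

Things in the scene. Friction and masses are not known exactly. Their poses are not given: they have to be found in the camera images.
- rack: fixed rack: white board 105 x 360 mm with a V-shaped steel trough along the rack's y axis. Origin: centre of the underside. The V's bottom line is 24 mm above the bench at x = 0; its flanks rise at 30 degrees to edges at x = +-31 mm, z = 42 mm. A stop plate 90 mm wide, 107 mm high closes the +y end; the -y end (y = -177 mm) is open
- stop_face (a point): point on the V's bottom line at the face of the stop plate (rack x 0, y +175, z 24 mm); axes as the rack's. A stack of three that is home has its last beaker's origin 55 mm and the lowest point of its last rim 141 mm from this face; that rim's centre is then about 70 mm above the bench
- beaker_white: white tapered stacking beaker lying in the trough, mouth towards rack -y; 80 mm long, 74 mm across the mouth, 46 mm at the foot, wall 2.5 mm. Origin: centre of the foot's end face; z axis: from foot to mouth along its axis, which rises 11.5 degrees in the V. Lowest point of the rim: 86 mm from the origin along the trough. Nested beakers stand 26 mm apart
- beaker_blue: blue beaker, same shape, origin and axes as the white one; the three lie in any order, with gaps between them. The foot's edge is chamfered 6 x 12 mm so that it rides up into the next mouth when pushed
- beaker_green: green beaker, same shape, origin and axes as the white one
- bar (a joint): retaining bar, angle in rad: 0 = shut, level across the trough in its fork; start 1.75 to 2.1 = open, leaning out over the rack's -x side. It stays where it is left. It swings in the plane rack y = +31 mm, 144 mm from the stop face, just behind the last rim of a stack that is home; otherwise it lands on a beaker
- bar_hinge (a point): the bar's hinge axis (parallel to the rack's y), at rack x = -56 mm, y = +31 mm, z = 62 mm
- bar_tip (a point): outer end of the 8 mm thick steel bar, 138 mm from the hinge; the last 20 mm are a red grip 15 mm thick. Shut, it lies at rack x = +82 mm, z = 62 mm; the fork stands at rack x = +56 mm, its prongs 70 mm high
- brown_jar: bystander: brown jar with a white cap, 58 mm across, 82 mm high; origin at the underside
- plaster_model: bystander: white plaster jaw model, 75 x 67 x 32 mm; origin at the underside

How it is judged:
By the outcome, as a careful person would: the job done as asked, in the order asked, and still so for the second after the job is handed in, with the robot touching nothing.
It also fails if it takes over 45 s, if anything falls off the work surface, if the arm or the gripper's body presses on something with over 40 N, if the wrist force passes 120 N, or if a joint passes its speed limit or range.

## Robot

A 6-joint arm with a two-finger parallel gripper is mounted at the origin on a cart in front of the work surface, level with it; the furniture and walls round the work are solid. World frame = base frame: x ahead of the robot, y to its left, z up, the work surface at z = 0. Lengths are in m, angles in rad, forces in N, time in s.
With the tool pointing down it reaches from about 0.375 to 0.975 m from the base axis. Payload 3.8 kg.
Tool frame: the origin (TCP) lies at the centre of the arm's flange, where the gripper is bolted on; the fingertips stand 173 mm ahead of it and the grasp point (between the pads) lies 155 mm ahead of it (bot.tip_reach is the distance from the TCP to the fingertips, in m); z points along the fingers, y is the line along which they close (so a half turn about z gives the same grasp; the last joint's range is limited). The gripper opens to 85 mm and grips with 20 to 120 N. Pads are 22 mm wide; open, the fingers measure 114 mm over their backs; the gripper's body (76 mm by 85 mm) begins 54 mm behind the grasp point. The pads swing forward as they close: fully open they stand 13 mm farther back than shut.
Start: joints at [-1.157, 0.264, 1.604, -0, 1.274, -0.037], TCP at [0.294, -0.608, 0.405] pointing down, gripper open.
Joint ranges: [-2.63, 2.63], [-0.94, 2.18], [0.31, 2.57], [-1.31, 4.45], [0, 2.66], [-2.55, 2.55]. Speed limits (rad/s): [2.57, 2.57, 3.14, 3.14, 3.14, 3.14].

## Interface

Orientations are given as a rotation vector (axis times angle).
In Python, from workcell import bot gives the robot as it stands.
- The arm moves only by the tool drive_tool, never from a script. Its arguments are lists of equal length, an entry for each row: "claw": the finger opening in mm, from 0 to 85.4; "slide": the shift along the world's x, y, z each as a share of 0.5 m, from -1 to 1, a list of three; "yaw": the turn about the world's z as a share of 180 degrees, from -1 to 1. A call has 1 to 8 rows; each row is the pose to reach, as a shift and turn from the pose commanded when the call began, turning the shorter way round; what a row does not reach only later rows make up. A row lasts 1/12 s, in which the tool goes at most 41.7 mm and 7.16 degrees, less where a joint would pass 70% of its speed; a pose out of reach is approached as far as the arm can. A call with a number of a shift or a turn outside -1 to 1 is refused whole. A call with a gripper value outside its range is refused whole. The fingers move at their own pace and stop on an object; "newtons" is the grip in N (left out, the last holds). Time passes only in rows, so rows that repeat a pose let the fingers close. It gives the time, the measured TCP pose, the force, the opening and the grip force at its end, in the units of the state.
- bot.read_state(): the state, without advancing time (a new reading comes with each control period).
- bot.read_camera(name): name is "scene" or "top"; returns a dict with "color" (480x640x3 uint8, red, green, blue), "depth" (480x640 float32, m along the optical axis (not along the pixel's ray), 0 where there is no reading), "mtx" (3x3 intrinsics, pixels), "k1" (the pictures are not rectified: a ray, as slopes to the right and down, at radius r is drawn at 1 + k1 r^2 times it, then the intrinsics apply), "eye" and "rotation" of the camera in the world. Camera axes: x right, y up, looking along -z (the intrinsics and any distortion apply to the point x, -y, -z); pixel columns grow to the right and rows downward; lengths in m; the calibration is good to about 2 mm. A picture is of the moment at which its call begins.
- bot.finish_job(): hands the job in; it is judged then, once.
The state is a dict: "time": time; "q": joint angles; "joint_vel": joint speeds; "joint_torque": joint torques, N m; "tool_pos": TCP position; "tcp_rot": TCP orientation; "wrist_force": force on the tool from outside, world axes, zero at the start; "torque": the same for the moment, N m; "width": opening from 0.0 (shut) to 1.0 (fully open); "grip_force": force on a finger pad.
Only numpy, scipy, OpenCV 4.12 (cv2) and the standard library are available. Lean on these libraries where they do the work, as an engineer would, in place of code of your own. Each camera call takes 0.05 s, during which the arm holds its last target. There are 200 camera calls.

## Working session

There is one attempt and no reset: what is moved stays moved. The work goes in short steps, Python scripts to look and compute and a tool call to move; the robot and the scene stay as the last step left them, time stands still between calls to the robot, and variables do not carry over. Pictures are saved under pics/ and viewed, at most 10 in all, crops included, and the job is handed in when it is done.

Besides the shell and the picture viewer there is one more tool, called after "Call:" by a JSON object that holds its "fn" and its "kwargs", one argument or row to a line. drive_tool: Moves the arm, as the interface text tells. Shift numbers are shares of 0.5 m and turn numbers shares of 180 degrees, none past 1 either way. Its arguments: {"type":"object","properties":{"claw":{"type":"array","items":{"type":"number"}},"slide":{"type":"array","items":{"type":"array","items":{"type":"number"}}},"yaw":{"type":"array","items":{"type":"number"}},"newtons":{"type":"number"}},"required":["claw","slide","yaw"]}

```bash
mkdir -p pics
cat > h.py <<'E'
import numpy as np, cv2
from workcell import bot
def pts(c):
    "world xyz per pixel from depth"
    K=c["mtx"];k=c["k1"];v,u=np.mgrid[0:480,0:640].astype(float)
    p=np.stack([u,v],-1).reshape(-1,1,2)
    n=cv2.undistortPoints(p,np.array(K,float),np.array([k,0,0,0.])).reshape(480,640,2)
    d=c["depth"]
    P=np.stack([n[...,0]*d,-n[...,1]*d,-d],-1)
    return P@np.array(c["rotation"]).T+np.array(c["eye"])
def ray(c,u,v,z):
    n=cv2.undistortPoints(np.array([[[u,v]]],float),np.array(c["mtx"],float),np.array([c["k1"],0,0,0.]))[0,0]
    d=np.array(c["rotation"])@np.array([n[0],-n[1],-1]);e=np.array(c["eye"])
    return e+d*(z-e[2])/d[2]
def save(c,n): cv2.imwrite(f"pics/{n}.png",c["color"][...,::-1])
E
python3 - <<'E'
from h import *
for n in("scene","top"):
    c=bot.read_camera(n);save(c,n+"0");np.save(n+"0.npy",c,allow_pickle=True)
    print(n,c["eye"],np.round(c["rotation"],3).tolist(),c["mtx"][0],c["k1"],(c["depth"]>0).mean())
print(bot.read_state())
E
```

```text
scene [-0.10047545  1.0254937   1.13145987] [0.317, -1.11, -2.353] [574.13225643   0.         324.20094516] -0.06862118872729864 0.9958430989583333
top [ 0.40153589 -0.05043405  1.57751616] [0.104, -0.094, -1.552] [595.22076218   0.         316.43664063] -0.084033389318006 0.9959993489583333
{'time': 0.1, 'q': array([-1.15689435e+00,  2.64693796e-01,  1.60527795e+00,  9.88501632e-06,
        1.27371196e+00, -3.69040663e-02]), 'joint_vel': array([-0.0011908 , -0.00214497, -0.00250283,  0.00140431, -0.00016316,
        0.00077114]), 'joint_torque': array([ 2.66418438e-04, -5.16707611e+01, -3.68591201e+01,  3.35521243e-06,
        6.26309033e-03,  1.36447706e-07]), 'tool_pos': array([ 0.29395937, -0.60727135,  0.40345351]), 'tcp_rot': array([-3.06012046e+00, -7.01679541e-01,  6.00513231e-04]), 'wrist_force': array([-0.89167486, -0.29064853, -0.80338379]), 'torque': array([0.00826935, 0.00717873, 0.02989734]), 'grip_force': 0.0, 'width': 0.9980385799777162}
```

View pics/scene0.png

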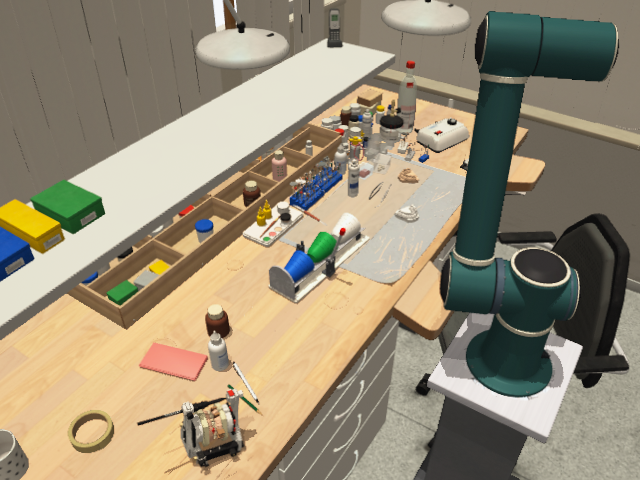

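View pics/top0.png

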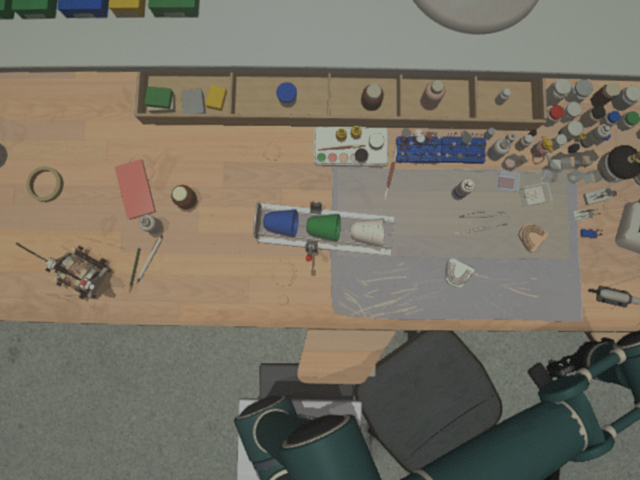

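The scene view shows the rack near (320,260), with blue, green and white beakers in order from the stop plate. The top view shows the rack at about (255–393, 203–255), with the stop at its left (+y). The bar leans out towards the robot at (312,250). The jar is at (183,196) and the plaster model at (459,271).

```bash
sed -i 's/np.array(c\["rotation"\])/cv2.Rodrigues(np.array(c["rotation"],float))[0]/g' h.py
python3 - <<'E'
from h import *
t=np.load("top0.npy",allow_pickle=True).item();s=np.load("scene0.npy",allow_pickle=True).item()
cr=t["color"][190:285,240:410];cv2.imwrite("pics/a.png",cv2.resize(cr,None,fx=4.7,fy=4.7,interpolation=cv2.INTER_CUBIC)[...,::-1])
cr=s["color"][200:310,255:385];cv2.imwrite("pics/b.png",cv2.resize(cr,None,fx=5,fy=5,interpolation=cv2.INTER_CUBIC)[...,::-1])
for n,c in(("top",t),("scene",s)):
    P=pts(c);hsv=cv2.cvtColor(c["color"],cv2.COLOR_RGB2HSV);h,S,V=cv2.split(hsv)
    X,Y,Z=P[...,0],P[...,1],P[...,2]
    roi=(X>.3)&(X<.75)&(Y>-.3)&(Y<.3)&(Z>.005)&(Z<.3)
    for nm,m in(("blue",(h>105)&(h<130)&(S>120)),("green",(h>50)&(h<90)&(S>120)),("red",((h<6)|(h>174))&(S>170))):
        m=m&roi;q=P[m];print(n,nm,m.sum(),np.round(np.median(q,0),3),np.round(q.min(0),3),np.round(q.max(0),3))
    m=(Z>.09)&roi;print("high",m.sum(),np.round(P[m].min(0),3),np.round(P[m].max(0),3))
    b=P[(np.abs(X-.5)<.02)&(np.abs(Y+.4)<.1)];print("bench z",np.median(b[:,2]))
# board mask in top: z 4..35mm, bright
X,Y,Z=np.moveaxis(pts(t),-1,0)
print(ray(t,320,228,0.03),ray(s,320,255,.05))
E
```

```text
top blue 498 [0.609 0.051 0.084] [0.579 0.013 0.025] [0.635 0.097 0.105]
top green 3 [ 0.601 -0.073  0.095] [ 0.599 -0.083  0.091] [ 0.605 -0.058  0.099]
top red 12 [ 0.507 -0.022  0.194] [ 0.504 -0.026  0.189] [ 0.511 -0.019  0.205]
high 624 [ 0.5   -0.204  0.09 ] [0.647 0.121 0.205]
bench z 0.0028769153103771483
scene blue 551 [0.594 0.059 0.08 ] [ 0.568 -0.036  0.037] [0.659 0.099 0.105]
scene green 553 [ 0.588 -0.043  0.078] [ 0.564 -0.083  0.03 ] [ 0.626 -0.005  0.103]
scene red 27 [ 0.507 -0.013  0.188] [ 0.501 -0.023  0.18 ] [ 0.516 -0.01   0.197]
high 511 [ 0.497 -0.203  0.09 ] [0.647 0.128 0.197]
bench z 0.0022077946997167697
[ 0.59850337 -0.04769425  0.03      ] [ 0.58975662 -0.03585506  0.05      ]
```

View pics/a.png

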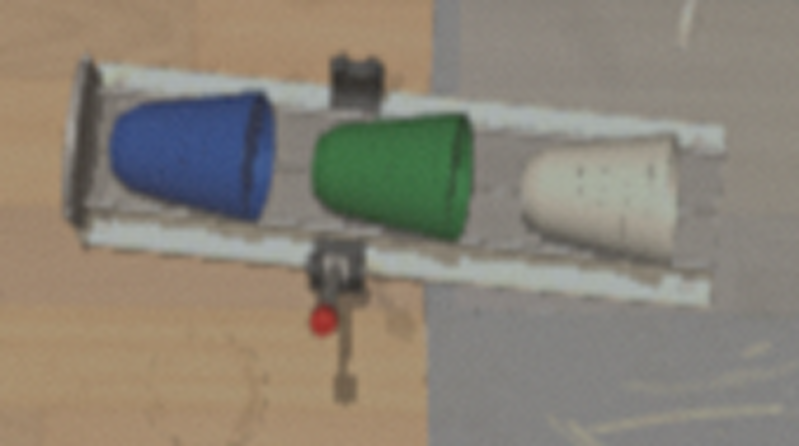

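View pics/b.png

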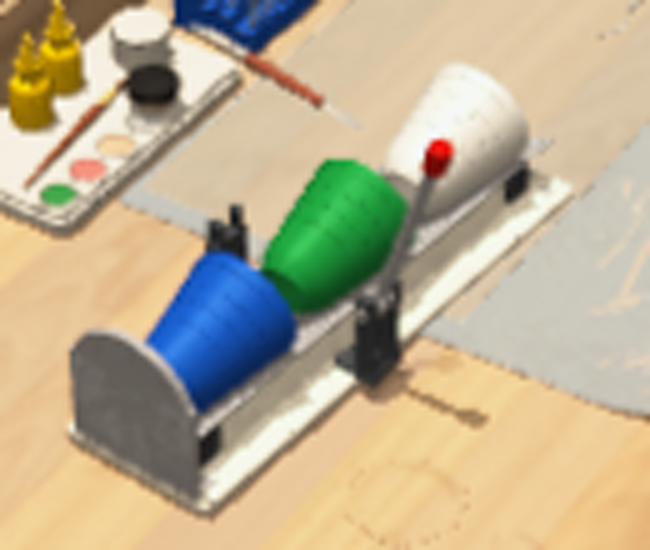

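The crops show the board's open end corners in crop a at (724,127) and (709,303), the left corners near (85,245) and (103,63), and the red grip at (323,320). The fork is at (357,80), the hinge post at (335,265), and the stop plate's top edge runs (83,58)–(70,222). White's rim is at about u = 678.

Run:
```python
from h import *
t=np.load("top0.npy",allow_pickle=True).item();s=np.load("scene0.npy",allow_pickle=True).item()
f=lambda u,v:((u+.5)/4.7+240-.5,(v+.5)/4.7+190-.5)
g=lambda u,v:((u+.5)/5+255-.5,(v+.5)/5+200-.5)
P=pts(t)
for u,v in((600,112),(650,285),(550,272),(200,82)):
    a,b=f(u,v);print("board z",P[int(round(b)),int(round(a))].round(4))
C={k:ray(t,*f(*k),.012) for k in((724,127),(709,303),(85,245))}
for k in C: print(k,C[k].round(4))
a,b,c=C.values();e=(b-a);print("width",np.linalg.norm(e),"len",np.linalg.norm(c-b))
print("yaw from end",np.degrees(np.arctan2(-e[1],-e[0])),"from side",np.degrees(np.arctan2(-(c-b)[0],(c-b)[1])))
# board long edges from fit: far/near edges line points
for nm,pp in(("far",((120,66),(300,82),(400,94),(715,126))),("near",((90,245),(290,263),(380,273),(700,304)))):
    q=np.array([ray(t,*f(*p),.012)[:2] for p in pp]);k=np.polyfit(q[:,1],q[:,0],1);print(nm,"yaw",np.degrees(np.arctan(-k[0])),"x at y=-.04",np.polyval(k,-.04))
# scene near bottom edge corners
print("scene corners",ray(s,*g(212,517),0).round(4),ray(s,*g(72,432),0).round(4),ray(s,*g(570,190),0.012).round(4))
print("plate top top",ray(t,*f(83,58),.09),ray(t,*f(76,140),.107),ray(t,*f(70,222),.09))
print("grip",ray(t,*f(323,320),.195))
# closest point of grip rays
def rr(c,u,v):
    a=ray(c,u,v,0);b=ray(c,u,v,.5);return a,(b-a)/np.linalg.norm(b-a)
def X2(p,q):
    A=[];B=[]
    for o,d in(rr(t,*f(*p)),rr(s,*g(*q))):
        M=np.eye(3)-np.outer(d,d);A.append(M);B.append(M@o)
    x=np.linalg.lstsq(np.vstack(A),np.hstack(B),rcond=None)[0];return x.round(4)
print("grip 2view",X2((323,320),(438,158)),"end corner near",X2((709,303),(570,190)))
# depth: white beaker region & axis: ridge of top points
X,Y,Z=np.moveaxis(P,-1,0)
m=(Z>.05)&(Z<.125)&(X>.53)&(X<.65)&(Y<.14)&(Y>-.25)
for y in np.arange(-.215,.13,.01):
    q=P[m&(abs(Y-y)<.005)]
    if len(q)>3: print(round(y,3),"xmin/max",q[:,0].min().round(3),q[:,0].max().round(3),"top",np.percentile(q[:,2],95).round(3))
# plaster
m=(Z>.008)&(Y<-.2)&(Y>-.42)&(X>.42)&(X<.58);print("plaster",P[m].min(0).round(3),P[m].max(0).round(3))
```

```text
board z [ 0.6439 -0.1725  0.0066]
board z [ 0.545  -0.202   0.0091]
board z [ 0.5522 -0.1464  0.0079]
board z [0.6557 0.0546 0.0111]
(724, 127) [ 0.6345 -0.243   0.012 ]
(709, 303) [ 0.5345 -0.2347  0.012 ]
(85, 245) [0.5615 0.1167 0.012 ]
width 0.10034711159163194 len 0.35239410276248934
yaw from end -4.77270634488951 from side -4.3937374443761845
far yaw -4.953972195920165 x at y=-.04 0.6522564706743132
near yaw -4.639123429376257 x at y=-.04 0.5493325806707854
scene corners [0.563  0.1208 0.    ] [0.6686 0.109  0.    ] [ 0.5332 -0.2264  0.012 ]
plate top top [0.65491091 0.11242705 0.09      ] [0.60777085 0.11296933 0.107     ] [0.56574544 0.11675688 0.09      ]
grip [ 0.5074075 -0.0219606  0.195    ]
grip 2view [ 0.509  -0.0214  0.182 ] end corner near [ 0.5362 -0.235   0.0047]
-0.215 xmin/max 0.616 0.619 top 0.058
-0.205 xmin/max 0.55 0.621 top 0.101
-0.195 xmin/max 0.551 0.619 top 0.103
-0.185 xmin/max 0.554 0.62 top 0.097
-0.175 xmin/max 0.556 0.616 top 0.093
-0.165 xmin/max 0.56 0.616 top 0.091
-0.155 xmin/max 0.563 0.617 top 0.088
-0.145 xmin/max 0.565 0.615 top 0.082
-0.135 
[... 158 characters left out ...]
63 0.63 top 0.101
-0.065 xmin/max 0.566 0.626 top 0.095
-0.055 xmin/max 0.567 0.628 top 0.093
-0.045 xmin/max 0.54 0.625 top 0.087
-0.035 xmin/max 0.538 0.626 top 0.084
-0.025 xmin/max 0.532 0.626 top 0.101
-0.015 xmin/max 0.54 0.616 top 0.076
0.015 xmin/max 0.57 0.642 top 0.077
0.025 xmin/max 0.57 0.638 top 0.103
0.035 xmin/max 0.572 0.638 top 0.099
0.045 xmin/max 0.575 0.639 top 0.097
0.055 xmin/max 0.578 0.636 top 0.093
0.065 xmin/max 0.58 0.637 top 0.089
0.075 xmin/max 0.583 0.634 top 0.085
0.085 xmin/max 0.585 0.634 top 0.082
0.095 xmin/max 0.591 0.629 top 0.075
0.115 xmin/max 0.569 0.65 top 0.106
0.125 xmin/max 0.572 0.599 top 0.099
plaster [ 0.425 -0.42   0.008] [ 0.58  -0.201  0.07 ]
```

Call:
{"fn": "drive_tool", "kwargs": {
  "claw": [52,52,52,52,52,52,52,52],
  "slide": [
    [0.576,0.696,-0.15],
    [0.576,0.696,-0.15],
    [0.576,0.696,-0.15],
    [0.576,0.696,-0.15],
    [0.576,0.696,-0.15],
    [0.576,0.696,-0.15],
    [0.576,0.696,-0.15],
    [0.576,0.696,-0.15]
  ],
  "yaw": [0.33,0.33,0.33,0.33,0.33,0.33,0.33,0.33],
  "newtons": 40
}}

```text
time: 0.77
tool_pos: [0.5044, -0.3524, 0.3494]
tcp_rot: [-2.344, -2.091, 0.0]
wrist_force: [0.0, -0.4, -0.7]
width: 0.613
grip_force: 0.0
```

```bash
cat > st.py <<'E'
from h import *
C=np.array([.599,-.061]);a=np.radians(-4.8);ex=np.array([np.cos(a),np.sin(a)]);ey=np.array([-np.sin(a),np.cos(a)])
def show():
    s=bot.read_state();p=s["tool_pos"];R=cv2.Rodrigues(s["tcp_rot"])[0];d=p[:2]-C
    print("t",round(s["time"],2),"tcp",p.round(4),"rack xy",(d@ex).round(4),(d@ey).round(4),"closing yaw",np.degrees(np.arctan2(R[1,1],R[0,1])).round(2),"F",s["wrist_force"].round(1),"w",round(s["width"],3))
def to(x,y,z): # shift shares to rack x,y, tcp z
    s=bot.read_state();w=C+x*ex+y*ey;print("shares",((np.r_[w,z]-s["tool_pos"])/.5).round(3))
E
python3 -c "
from st import *;show();to(0,-.2,.33);to(0,-.2,.225);print(bot.tip_reach)"
```

```text
t 0.77 tcp [ 0.5044 -0.3524  0.3494] rack xy -0.0698 -0.2983 closing yaw -6.53 F [ 0.  -0.4 -0.7] w 0.613
shares [ 0.156  0.184 -0.039]
shares [ 0.156  0.184 -0.249]
0.1734
```

Call:
{"fn": "drive_tool", "kwargs": {
  "claw": [52,52,52,52,52,52,52,52],
  "slide": [
    [0.156,0.184,-0.04],
    [0.156,0.184,-0.04],
    [0.156,0.184,-0.04],
    [0.156,0.184,-0.1],
    [0.156,0.184,-0.17],
    [0.156,0.184,-0.24],
    [0.156,0.184,-0.24],
    [0.156,0.184,-0.24]
  ],
  "yaw": [0.01,0.01,0.01,0.01,0.01,0.01,0.01,0.01]
}}

```text
time: 1.43
tool_pos: [0.5802, -0.2613, 0.2271]
tcp_rot: [-2.312, -2.117, 0.004]
wrist_force: [0.3, 0.1, 1.3]
width: 0.607
grip_force: 0.0
```

```bash
python3 -c "
from st import *;show();to(0,-.14,.225);to(0,.027,.225)
s=bot.read_camera('scene');cr=s['color'][140:310,250:450];cv2.imwrite('pics/c.png',cv2.resize(cr,None,fx=3.5,fy=3.5,interpolation=cv2.INTER_CUBIC)[...,::-1])"
```

```text
t 1.43 tcp [ 0.5802 -0.2613  0.2271] rack xy -0.002 -0.2012 closing yaw -5.06 F [0.3 0.1 1.3] w 0.607
shares [ 0.014  0.122 -0.004]
shares [ 0.042  0.455 -0.004]
```

View pics/c.png

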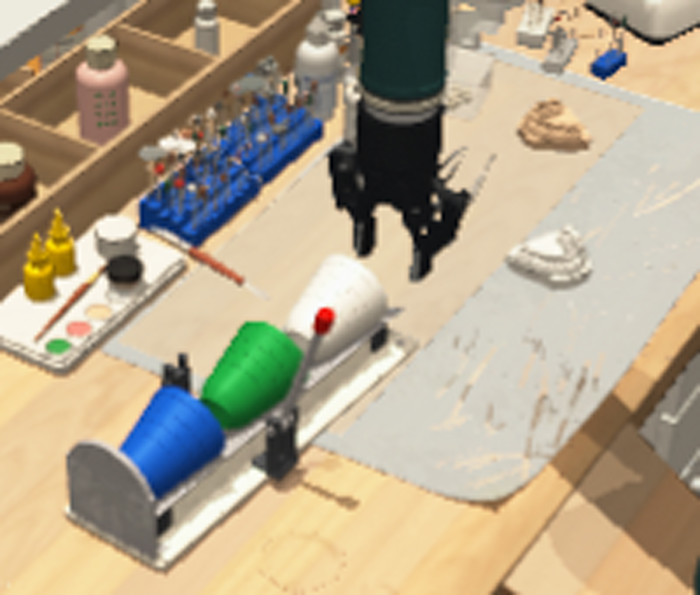

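Scene crop: the open fingertips hang at (360,255) and (420,275), behind white's rim and square to the trough. All three beakers and the bar are undisturbed, so I start pushing.

Call:
{"fn": "drive_tool", "kwargs": {
  "claw": [52,52,52,52,52,52,52,52],
  "slide": [
    [0.004,0.02,-0.004],
    [0.006,0.04,-0.004],
    [0.008,0.055,-0.004],
    [0.009,0.07,-0.004],
    [0.011,0.085,-0.004],
    [0.012,0.1,-0.004],
    [0.013,0.111,-0.004],
    [0.014,0.122,-0.004]
  ],
  "yaw": [0,0,0,0,0,0,0,0]
}}

```text
time: 2.15
tool_pos: [0.5888, -0.2006, 0.2283]
tcp_rot: [2.317, 2.121, -0.0]
wrist_force: [1.1, -1.1, 1.6]
width: 0.611
grip_force: 0.7
```

```bash
cat >> st.py <<'E'
def beak():
    "rim (y max from stop) rack y of coloured blobs, both cams"
    for n in("top","scene"):
        c=bot.read_camera(n);P=pts(c);h,S,V=cv2.split(cv2.cvtColor(c["color"],cv2.COLOR_RGB2HSV))
        D=P[...,:2]-C;rx=D@ex;ry=D@ey;Z=P[...,2];roi=(abs(rx)<.045)&(ry>-.19)&(ry<.172)&(Z>.03)&(Z<.125)
        for nm,m in(("blue",(h>105)&(h<130)&(S>110)),("green",(h>40)&(h<90)&(S>90)),("white",(V>150)&(S<60))):
            q=m&roi
            if q.sum()>5: print(n,nm,q.sum(),"y",np.percentile(ry[q],[2,98]).round(3),"x",np.percentile(rx[q],[5,95]).round(3),"ztop",np.percentile(Z[q],97).round(3))
    return c
E
python3 -c "
from st import *;show();beak();to(0,-.08,.225)"
```

```text
t 2.15 tcp [ 0.5888 -0.2006  0.2283] rack xy 0.0015 -0.1399 closing yaw -5.05 F [ 1.1 -1.1  1.6] w 0.611
top blue 560 y [0.077 0.155] x [-0.023  0.023] ztop 0.1
top green 612 y [-0.035  0.043] x [-0.026  0.022] ztop 0.099
top white 210 y [-0.087  0.146] x [-0.017  0.032] ztop 0.087
scene blue 549 y [0.089 0.156] x [-0.033  0.015] ztop 0.099
scene green 561 y [-0.019  0.052] x [-0.031  0.018] ztop 0.099
scene white 521 y [-0.127  0.144] x [-0.035  0.018] ztop 0.099
shares [ 0.007  0.119 -0.006]
```

Call:
{"fn": "drive_tool", "kwargs": {
  "claw": [52,52,52,52,52,52,52,52],
  "slide": [
    [0.001,0.015,-0.004],
    [0.002,0.03,-0.004],
    [0.003,0.045,-0.004],
    [0.004,0.06,-0.004],
    [0.005,0.075,-0.004],
    [0.006,0.09,-0.004],
    [0.006,0.105,-0.004],
    [0.007,0.12,-0.004]
  ],
  "yaw": [0,0,0,0,0,0,0,0]
}}

```text
time: 2.92
tool_pos: [0.5922, -0.1403, 0.2259]
tcp_rot: [-2.317, -2.121, 0.0]
wrist_force: [1.3, -2.2, 1.9]
width: 0.615
grip_force: 1.6
```

```bash
python3 -c "
from st import *;show();c=beak();to(0,-.02,.225)
cr=c['color'][140:310,250:450];cv2.imwrite('pics/d.png',cv2.resize(cr,None,fx=3.5,fy=3.5,interpolation=cv2.INTER_CUBIC)[...,::-1])"
```

```text
t 2.92 tcp [ 0.5922 -0.1403  0.2259] rack xy -0.0001 -0.0796 closing yaw -5.07 F [ 1.3 -2.2  1.9] w 0.615
top blue 537 y [0.084 0.154] x [-0.025  0.023] ztop 0.099
top green 581 y [0.008 0.079] x [-0.026  0.023] ztop 0.1
top white 109 y [-0.038  0.148] x [-0.018  0.027] ztop 0.084
scene blue 546 y [0.09  0.156] x [-0.033  0.016] ztop 0.099
scene green 455 y [0.013 0.072] x [-0.034  0.018] ztop 0.099
scene white 421 y [-0.164  0.15 ] x [-0.035  0.021] ztop 0.099
shares [ 0.01   0.118 -0.002]
```

View pics/d.png

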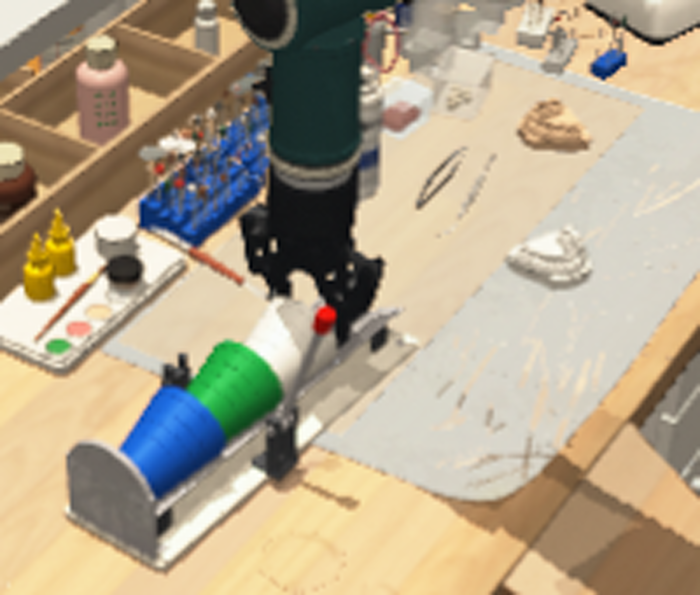

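The beakers are nesting in line: white at (285,345) behind green at (240,390), and green is entering blue. The fingers are on white's rim with a push of about 2 N.

Call:
{"fn": "drive_tool", "kwargs": {
  "claw": [52,52,52,52,52,52,52,52],
  "slide": [
    [0.001,0.015,-0.002],
    [0.002,0.03,-0.002],
    [0.004,0.045,-0.002],
    [0.005,0.06,-0.002],
    [0.006,0.075,-0.002],
    [0.008,0.09,-0.002],
    [0.009,0.105,-0.002],
    [0.01,0.118,-0.002]
  ],
  "yaw": [0,0,0,0,0,0,0,0]
}}

```text
time: 3.68
tool_pos: [0.5974, -0.0815, 0.2252]
tcp_rot: [2.317, 2.121, -0.0]
wrist_force: [-0.6, -4.0, 3.5]
width: 0.608
grip_force: 2.5
```

```bash
python3 -c "
from st import *;show();c=beak();to(0,.02,.225)"
```

```text
t 3.68 tcp [ 0.5974 -0.0815  0.2252] rack xy 0.0001 -0.0206 closing yaw -5.06 F [-0.6 -4.   3.5] w 0.608
top blue 517 y [0.094 0.163] x [-0.026  0.023] ztop 0.099
top green 293 y [0.06  0.091] x [-0.027  0.026] ztop 0.102
top white 43 y [0.018 0.16 ] x [-0.025  0.003] ztop 0.093
scene blue 502 y [0.098 0.159] x [-0.034  0.016] ztop 0.098
scene green 214 y [0.065 0.092] x [-0.036  0.018] ztop 0.102
scene white 543 y [-0.169  0.144] x [-0.034  0.025] ztop 0.099
shares [ 0.007  0.08  -0.   ]
```

Call:
{"fn": "drive_tool", "kwargs": {
  "claw": [52,52,52,52,52,52,52,52],
  "slide": [
    [0.001,0.012,0],
    [0.002,0.024,0],
    [0.003,0.036,0],
    [0.004,0.046,0],
    [0.005,0.056,0],
    [0.006,0.064,0],
    [0.006,0.072,0],
    [0.007,0.078,0]
  ],
  "yaw": [0,0,0,0,0,0,0,0]
}}

```text
time: 4.45
tool_pos: [0.6004, -0.0424, 0.2245]
tcp_rot: [-2.317, -2.12, 0.001]
wrist_force: [-0.2, -2.3, 1.1]
width: 0.611
grip_force: 1.2
```

```bash
python3 -c "
from st import *;show();c=beak();to(0,.03,.225)"
```

```text
t 4.45 tcp [ 0.6004 -0.0424  0.2245] rack xy -0.0002 0.0186 closing yaw -5.07 F [-0.2 -2.3  1.1] w 0.611
top blue 478 y [0.105 0.169] x [-0.024  0.021] ztop 0.099
top green 37 y [0.071 0.079] x [-0.032 -0.005] ztop 0.104
top white 33 y [-0.17   0.069] x [-0.014  0.032] ztop 0.099
scene blue 470 y [0.105 0.159] x [-0.034  0.015] ztop 0.098
scene green 205 y [0.073 0.098] x [-0.037  0.017] ztop 0.102
scene white 469 y [-0.171  0.145] x [-0.035  0.029] ztop 0.1
shares [0.002 0.022 0.001]
```

Now small steps of about 2 mm per row, until the force shows the stack is home.

Call:
{"fn": "drive_tool", "kwargs": {
  "claw": [52,52,52,52],
  "slide": [
    [0.0005,0.004,0],
    [0.001,0.008,0],
    [0.001,0.012,0],
    [0.001,0.016,0]
  ],
  "yaw": [0,0,0,0]
}}

```text
time: 4.88
tool_pos: [0.6013, -0.0351, 0.225]
tcp_rot: [-2.318, -2.121, 0.0]
wrist_force: [0.9, -2.2, 1.7]
width: 0.608
grip_force: 1.1
```

Call:
{"fn": "drive_tool", "kwargs": {
  "claw": [52,52,52,52],
  "slide": [
    [0.0003,0.003,0],
    [0.0005,0.006,0],
    [0.0008,0.009,0],
    [0.001,0.012,0]
  ],
  "yaw": [0,0,0,0]
}}

```text
time: 5.22
tool_pos: [0.6018, -0.0292, 0.2253]
tcp_rot: [2.317, 2.121, 0.0]
wrist_force: [-0.4, -2.0, 2.8]
width: 0.607
grip_force: 1.5
```

```bash
python3 -c "
from st import *;show();c=beak()
cr=c['color'][180:310,260:400];cv2.imwrite('pics/e.png',cv2.resize(cr,None,fx=4.5,fy=4.5,interpolation=cv2.INTER_CUBIC)[...,::-1])"
```

```text
t 5.22 tcp [ 0.6018 -0.0292  0.2253] rack xy 0.0002 0.0319 closing yaw -5.07 F [-0.4 -2.   2.8] w 0.607
top blue 338 y [0.121 0.17 ] x [-0.022  0.021] ztop 0.094
top green 104 y [0.073 0.093] x [-0.031 -0.003] ztop 0.103
top white 13 y [-0.174  0.163] x [-0.008  0.033] ztop 0.045
scene blue 470 y [0.104 0.16 ] x [-0.033  0.016] ztop 0.098
scene green 200 y [0.073 0.098] x [-0.035  0.016] ztop 0.103
scene white 431 y [-0.17   0.145] x [-0.035  0.029] ztop 0.103
```

View pics/e.png

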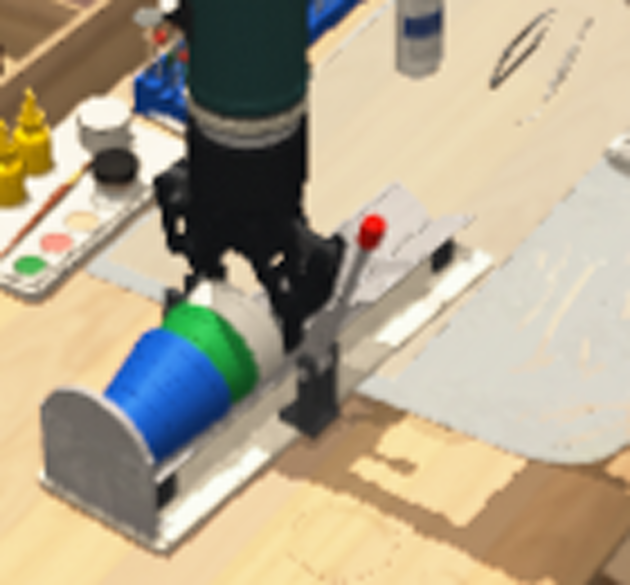

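The stack is nearly home: the blue rim is at (225,390), green at (245,370), white at (275,340), and the fingers clear the bar and hinge post. I continue until the force rises.

Call:
{"fn": "drive_tool", "kwargs": {
  "claw": [52,52,52,52],
  "slide": [
    [0.0003,0.003,0],
    [0.0005,0.006,0],
    [0.0008,0.009,0],
    [0.001,0.012,0]
  ],
  "yaw": [0,0,0,0]
}}

```text
time: 5.65
tool_pos: [0.6024, -0.026, 0.2259]
tcp_rot: [2.312, 2.12, -0.007]
wrist_force: [-3.1, -20.7, 7.6]
width: 0.609
grip_force: 10.3
```

Call:
{"fn": "drive_tool", "kwargs": {
  "claw": [52,52,52],
  "slide": [
    [0.0,0.002,0],
    [0.0,0.003,0],
    [0.0,0.003,0]
  ],
  "yaw": [0,0,0]
}}

```text
time: 5.9
tool_pos: [0.6025, -0.0257, 0.2262]
tcp_rot: [2.311, 2.119, -0.008]
wrist_force: [-3.8, -20.2, 6.2]
width: 0.608
grip_force: 10.5
```

```bash
python3 -c "
from st import *;show();c=beak()"
```

```text
t 5.9 tcp [ 0.6025 -0.0257  0.2262] rack xy 0.0005 0.0355 closing yaw -4.96 F [ -3.8 -20.2   6.2] w 0.608
top blue 291 y [0.126 0.17 ] x [-0.022  0.02 ] ztop 0.09
top green 114 y [0.074 0.098] x [-0.029 -0.003] ztop 0.103
top white 14 y [-0.168  0.091] x [0.01  0.033] ztop 0.046
scene blue 472 y [0.103 0.159] x [-0.034  0.016] ztop 0.099
scene green 197 y [0.073 0.098] x [-0.035  0.016] ztop 0.102
scene white 429 y [-0.17   0.149] x [-0.035  0.029] ztop 0.103
```

Call:
{"fn": "drive_tool", "kwargs": {
  "claw": [52,52,52,52,52,52,52,52],
  "slide": [
    [-0.004,-0.04,0],
    [-0.01,-0.11,0],
    [-0.012,-0.14,0.05],
    [-0.012,-0.14,0.13],
    [-0.012,-0.14,0.21],
    [-0.012,-0.14,0.29],
    [-0.012,-0.14,0.36],
    [-0.012,-0.14,0.36]
  ],
  "yaw": [0,0,0,0,0,0,0,0]
}}

```text
time: 6.67
tool_pos: [0.5985, -0.0918, 0.4147]
tcp_rot: [2.309, 2.113, 0.015]
wrist_force: [1.2, -0.9, 1.3]
width: 0.607
grip_force: 0.0
```

```bash
python3 -c "
from st import *;show();to(-.17,.031,.40);to(-.17,.031,.32)"
```

```text
t 6.67 tcp [ 0.5985 -0.0918  0.4147] rack xy 0.0021 -0.0308 closing yaw -5.09 F [ 1.2 -0.9  1.3] w 0.607
shares [-0.333  0.152 -0.029]
shares [-0.333  0.152 -0.189]
```

Call:
{"fn": "drive_tool", "kwargs": {
  "claw": [0,0,0,0,0,0,0,0],
  "slide": [
    [-0.08,0.03,0],
    [-0.16,0.07,0],
    [-0.24,0.11,0],
    [-0.32,0.15,0],
    [-0.333,0.152,0],
    [-0.333,0.152,-0.03],
    [-0.333,0.152,-0.03],
    [-0.333,0.152,-0.03]
  ],
  "yaw": [0,0,0,0,0,0,0,0]
}}

```text
time: 7.33
tool_pos: [0.4292, -0.0153, 0.3891]
tcp_rot: [-2.316, -2.12, 0.001]
wrist_force: [0.0, 0.1, -0.7]
width: -0.001
grip_force: 0.0
```

```bash
python3 -c "
from st import *;show();c=beak()
cr=c['color'][180:310,260:400];cv2.imwrite('pics/f.png',cv2.resize(cr,None,fx=4.5,fy=4.5,interpolation=cv2.INTER_CUBIC)[...,::-1])
t=bot.read_camera('top');cr=t['color'][180:285,240:410];cv2.imwrite('pics/g.png',cv2.resize(cr,None,fx=4.7,fy=4.7,interpolation=cv2.INTER_CUBIC)[...,::-1])"
```

```text
t 7.33 tcp [ 0.4292 -0.0153  0.3891] rack xy -0.1731 0.0313 closing yaw -5.05 F [ 0.   0.1 -0.7] w -0.001
top blue 499 y [0.102 0.169] x [-0.024  0.021] ztop 0.099
top green 234 y [0.073 0.098] x [-0.027  0.024] ztop 0.103
top white 208 y [0.038 0.069] x [-0.023  0.024] ztop 0.105
scene blue 471 y [0.104 0.16 ] x [-0.034  0.015] ztop 0.098
scene green 200 y [0.072 0.1  ] x [-0.035  0.016] ztop 0.103
scene white 632 y [-0.168  0.134] x [-0.034  0.03 ] ztop 0.102
```

View pics/f.png

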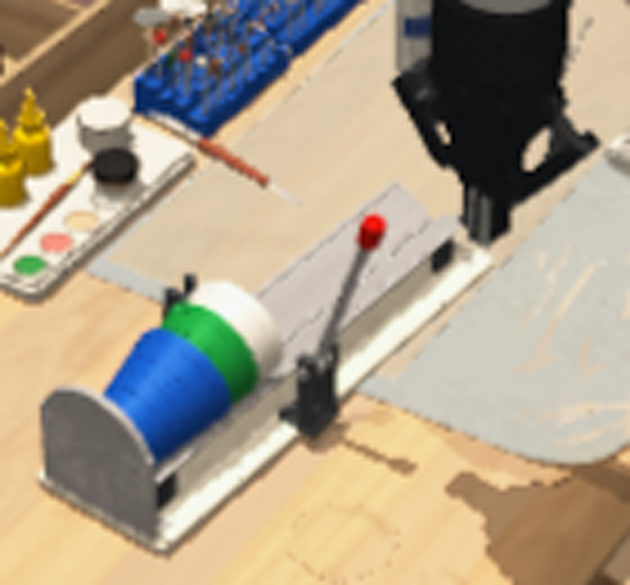

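View pics/g.png

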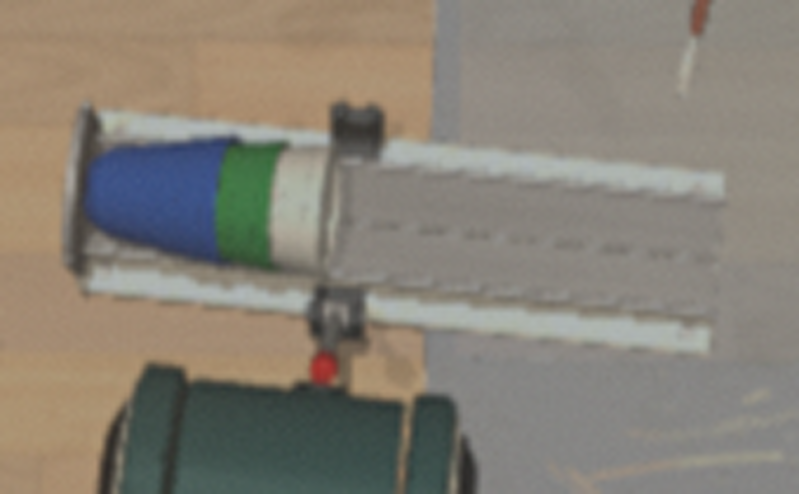

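Both crops show the three nested evenly against the stop. In the top crop the rim edges are at u≈220, 272 and 325 and the foot is at the plate (90,190). The bar is still open, with its grip at (323,368). I'll check the spacing with an image profile.

Run:
```python
from st import *
t=bot.read_camera('top');K=np.array(t["mtx"],float);R=cv2.Rodrigues(np.array(t["rotation"],float))[0];D=np.array([t["k1"],0,0,0.])
def proj(W):
    p=(np.array(W)-t["eye"])@R;p=p*[1,-1,-1];return cv2.projectPoints(p.reshape(-1,1,3),np.zeros(3),np.zeros(3),K,D)[0].reshape(-1,2)
im=t["color"].astype(np.float32);lab=cv2.cvtColor(im/255,cv2.COLOR_RGB2LAB)
ys=np.arange(-.01,.19,.0005)
for z in(.096,.101,.106):
    acc=0
    for x in np.arange(-.010,.011,.0025):
        q=proj([np.r_[C+x*ex+y*ey,z] for y in ys]).astype(np.float32)
        acc=acc+cv2.remap(lab,q[:,:1],q[:,1:],cv2.INTER_LINEAR)[:,0]
    g=np.linalg.norm(np.gradient(acc/9,axis=0),axis=1)
    g=np.convolve(g,np.ones(5)/5,"same")
    pk=[(round(ys[i],4),round(float(g[i]),1)) for i in range(2,len(g)-2) if g[i]==g[max(0,i-8):i+9].max() and g[i]>1]
    print(z,pk)
```

```text
0.096 [(np.float64(0.0385), 1.8), (np.float64(0.0445), 2.8), (np.float64(0.071), 3.8), (np.float64(0.1), 6.7), (np.float64(0.17), 2.8), (np.float64(0.176), 3.5)]
0.101 [(np.float64(0.0385), 1.8), (np.float64(0.0445), 2.7), (np.float64(0.0705), 3.8), (np.float64(0.1), 6.7), (np.float64(0.1695), 2.7), (np.float64(0.1755), 3.5)]
0.106 [(np.float64(0.038), 1.8), (np.float64(0.044), 2.8), (np.float64(0.0705), 3.8), (np.float64(0.0995), 6.7), (np.float64(0.1745), 3.5)]
```

```bash
cat > prof.py <<'E'
from st import *
def prof(name,X,Zoff=0):
    t=bot.read_camera(name);K=np.array(t["mtx"],float);R=cv2.Rodrigues(np.array(t["rotation"],float))[0];D=np.array([t["k1"],0,0,0.])
    lab=cv2.cvtColor(t["color"].astype(np.float32)/255,cv2.COLOR_RGB2LAB)
    ys=np.arange(.03,.13,.0005)
    def line(x):
        # ridge height on the cones' rims at offset x: rim radius 37, rim centre z by stack 60.6+..: 70 for last
        zc=.070-np.sin(np.radians(11.5))*np.clip((ys-.045),0,.055); z=zc+np.sqrt(.037**2-x*x)*.98
        W=np.stack([np.r_[C+x*ex+y*ey,zz] for y,zz in zip(ys,z)])
        p=(W-t["eye"])@R*[1,-1,-1]
        q=cv2.projectPoints(p.reshape(-1,1,3),np.zeros(3),np.zeros(3),K,D)[0].reshape(-1,2).astype(np.float32)
        return cv2.remap(lab,q[:,:1],q[:,1:],cv2.INTER_LINEAR)[:,0]
    for x in X:
        L=line(x);g=np.linalg.norm(np.gradient(L,axis=0),axis=1);g=np.convolve(g,np.ones(5)/5,"same")
        print(name,x,[(float(ys[i].round(4)),float(g[i].round(1))) for i in range(3,len(g)-3) if g[i]==g[max(0,i-10):i+11].max() and g[i]>1])
E
python3 -c "
from prof import *
prof('top',(-.02,-.01,0,.01,.02));prof('scene',(-.02,-.01,0,.01,.02))"
```

```text
top -0.02 [(0.043, 2.2), (0.0705, 3.6), (0.099, 6.0)]
top -0.01 [(0.044, 2.8), (0.0715, 3.6), (0.1, 6.6)]
top 0 [(0.0375, 2.1), (0.0445, 2.7), (0.0705, 4.0), (0.1005, 7.6)]
top 0.01 [(0.0435, 2.8), (0.071, 3.8), (0.0995, 6.4)]
top 0.02 [(0.044, 2.7), (0.07, 3.8), (0.1, 5.3)]
scene -0.02 [(0.048, 1.5), (0.073, 6.5), (0.0995, 11.2)]
scene -0.01 [(0.049, 2.3), (0.073, 7.1), (0.0995, 10.8)]
scene 0 [(0.0485, 2.1), (0.0725, 8.1), (0.099, 10.4)]
scene 0.01 [(0.051, 1.3), (0.0725, 7.9), (0.0985, 11.1)]
scene 0.02 [(0.052, 1.1), (0.0695, 4.8), (0.0955, 9.9), (0.1255, 4.2)]
```

The spacing looks right to within about 2 mm (29 and 26.5 mm from the top view, 26.5 and 24.5 mm from the scene view), but the force had levelled off. I'll push once more, firmer, to be sure.

Call:
{"fn": "drive_tool", "kwargs": {
  "claw": [52,52,52,52,52,52,52,52],
  "slide": [
    [0.0,0,0.04],
    [0.08,-0.03,0.04],
    [0.16,-0.07,0.04],
    [0.24,-0.11,0.04],
    [0.32,-0.15,0.04],
    [0.336,-0.156,0.02],
    [0.336,-0.156,-0.06],
    [0.336,-0.156,-0.14]
  ],
  "yaw": [0,0,0,0,0,0,0,0]
}}

```text
time: 8.3
tool_pos: [0.6009, -0.0952, 0.3217]
tcp_rot: [2.315, 2.115, 0.007]
wrist_force: [-0.6, 0.6, -0.8]
width: 0.609
grip_force: 0.0
```

```bash
python3 -c "
from st import *;show();to(0,-.03,.225);to(0,.03,.225)"
```

```text
t 8.3 tcp [ 0.6009 -0.0952  0.3217] rack xy 0.0048 -0.0339 closing yaw -5.15 F [-0.6  0.6 -0.8] w 0.609
shares [-0.009  0.009 -0.193]
shares [ 0.001  0.128 -0.193]
```

Call:
{"fn": "drive_tool", "kwargs": {
  "claw": [52,52,52,52,52,52,52,52],
  "slide": [
    [-0.009,0,-0.08],
    [-0.009,0,-0.16],
    [-0.009,0,-0.193],
    [-0.007,0.03,-0.193],
    [-0.005,0.06,-0.193],
    [-0.002,0.09,-0.193],
    [0,0.11,-0.193],
    [0.001,0.125,-0.193]
  ],
  "yaw": [0,0,0,0,0,0,0,0]
}}

```text
time: 8.97
tool_pos: [0.5993, -0.0299, 0.225]
tcp_rot: [2.315, 2.121, 0.003]
wrist_force: [-1.6, -2.6, 0.7]
width: 0.611
grip_force: 2.0
```

```bash
python3 -c "
from st import *;show();to(0,.037,.225)"
```

```text
t 8.97 tcp [ 0.5993 -0.0299  0.225 ] rack xy -0.0023 0.031 closing yaw -5.03 F [-1.6 -2.6  0.7] w 0.611
shares [ 0.006  0.012 -0.   ]
```

Call:
{"fn": "drive_tool", "kwargs": {
  "claw": [52,52,52,52,52,52],
  "slide": [
    [0.002,0.004,0],
    [0.004,0.008,0],
    [0.005,0.012,0],
    [0.005,0.016,0],
    [0.005,0.018,0],
    [0.005,0.018,0]
  ],
  "yaw": [0,0,0,0,0,0]
}}

```text
time: 9.47
tool_pos: [0.6, -0.0262, 0.2244]
tcp_rot: [2.31, 2.122, -0.012]
wrist_force: [-5.6, -18.3, 3.2]
width: 0.608
grip_force: 9.7
```

```bash
python3 -c "
from st import *;show()"
```

```text
t 9.47 tcp [ 0.6    -0.0262  0.2244] rack xy -0.0019 0.0348 closing yaw -4.87 F [ -5.6 -18.3   3.2] w 0.608
```

Call:
{"fn": "drive_tool", "kwargs": {
  "claw": [52,52,52,52],
  "slide": [
    [0.001,0.003,0],
    [0.002,0.006,0],
    [0.003,0.009,0],
    [0.003,0.009,0]
  ],
  "yaw": [0,0,0,0]
}}

```text
time: 9.8
tool_pos: [0.6011, -0.0245, 0.2245]
tcp_rot: [2.306, 2.122, -0.021]
wrist_force: [-8.1, -30.6, 6.0]
width: 0.611
grip_force: 16.1
```

```bash
python3 -c "
from st import *;show()"
```

```text
t 9.8 tcp [ 0.6011 -0.0245  0.2245] rack xy -0.001 0.0365 closing yaw -4.77 F [ -8.1 -30.6   6. ] w 0.611
```

Thirty newtons gave no tip motion: TCP +1.7 mm is matched by the wrist tilt. The stack is solidly home. I back off and go to the bar.

Call:
{"fn": "drive_tool", "kwargs": {
  "claw": [52,52,52,52,52,52,52,52],
  "slide": [
    [-0.006,-0.05,0],
    [-0.012,-0.12,0],
    [-0.014,-0.15,0.05],
    [-0.014,-0.15,0.13],
    [-0.014,-0.15,0.21],
    [-0.014,-0.15,0.29],
    [-0.014,-0.15,0.36],
    [-0.014,-0.15,0.36]
  ],
  "yaw": [0,0,0,0,0,0,0,0]
}}

```text
time: 10.47
tool_pos: [0.5977, -0.0935, 0.4147]
tcp_rot: [2.308, 2.111, 0.016]
wrist_force: [1.6, -0.3, 0.9]
width: 0.607
grip_force: 0.0
```

```bash
python3 -c "
from st import *;show();to(-.165,.031,.40)"
```

```text
t 10.47 tcp [ 0.5977 -0.0935  0.4147] rack xy 0.0014 -0.0325 closing yaw -5.11 F [ 1.6 -0.3  0.9] w 0.607
shares [-0.321  0.154 -0.029]
```

Call:
{"fn": "drive_tool", "kwargs": {
  "claw": [0,0,0,0,0,0,0,0],
  "slide": [
    [-0.08,0.03,0],
    [-0.16,0.07,0],
    [-0.24,0.11,0],
    [-0.312,0.153,0],
    [-0.312,0.153,-0.03],
    [-0.312,0.153,-0.1],
    [-0.312,0.153,-0.17],
    [-0.312,0.153,-0.17]
  ],
  "yaw": [0,0,0,0,0,0,0,0]
}}

```text
time: 11.13
tool_pos: [0.4357, -0.0158, 0.313]
tcp_rot: [-2.312, -2.116, 0.011]
wrist_force: [-3.0, 0.4, -1.1]
width: -0.002
grip_force: 0.0
```

```bash
python3 -c "
from prof import *;show();prof('scene',(-.01,0,.01));to(-.11,.031,.331)
to(-.06,.031,.331)"
```

```text
t 11.13 tcp [ 0.4357 -0.0158  0.313 ] rack xy -0.1665 0.0314 closing yaw -5.07 F [-3.   0.4 -1.1] w -0.002
scene -0.01 [(0.049, 2.2), (0.073, 7.2), (0.0995, 10.8)]
scene 0 [(0.0485, 2.1), (0.0725, 8.1), (0.099, 10.4)]
scene 0.01 [(0.051, 1.3), (0.0725, 8.0), (0.0985, 11.2)]
shares [ 0.11  -0.01   0.031]
shares [ 0.209 -0.018  0.031]
```

The rim positions are the same as before the firm push, so the stack is home. Now the bar: approach it with the shut fingers from its outer side.

Call:
{"fn": "drive_tool", "kwargs": {
  "claw": [0,0,0,0,0,0,0,0],
  "slide": [
    [0.04,-0.003,0.03],
    [0.08,-0.007,0.036],
    [0.11,-0.009,0.036],
    [0.125,-0.01,0.036],
    [0.14,-0.012,0.036],
    [0.14,-0.012,0.036],
    [0.14,-0.012,0.036],
    [0.14,-0.012,0.036]
  ],
  "yaw": [0,0,0,0,0,0,0,0]
}}

```text
time: 11.85
tool_pos: [0.5087, -0.0222, 0.3365]
tcp_rot: [-2.317, -2.12, 0.001]
wrist_force: [-0.4, 0.5, 0.3]
width: -0.001
grip_force: 0.0
```

```bash
cat >> st.py <<'E'
def grip():
    O=[];B=[]
    for n in("scene","top"):
        c=bot.read_camera(n);h,S,V=cv2.split(cv2.cvtColor(c["color"],cv2.COLOR_RGB2HSV));P=pts(c);D=P[...,:2]-C
        m=((h<6)|(h>174))&(S>150)&(abs(D@ey-.031)<.035)&(abs(D@ex)<.12)&(P[...,2]>.04)
        if m.sum()<3: print(n,"no grip");continue
        v,u=np.nonzero(m);q=P[m].mean(0);d=q[:2]-C;print(n,m.sum(),"depth grip rack",(d@ex).round(3),(d@ey).round(3),q[2].round(3))
        a=ray(c,u.mean(),v.mean(),0);b=ray(c,u.mean(),v.mean(),.5);w=(b-a)/np.linalg.norm(b-a);M=np.eye(3)-np.outer(w,w);O.append(M);B.append(M@a)
    if len(O)==2:
        x=np.linalg.lstsq(np.vstack(O),np.hstack(B),rcond=None)[0];d=x[:2]-C;X,Z=d@ex,x[2];print("2view",X.round(4),(d@ey).round(4),Z.round(4),"angle",np.arctan2(Z-.062,X+.056).round(3))
E
python3 -c "
from st import *;show();grip();to(-.075,.031,.34)"
```

```text
t 11.85 tcp [ 0.5087 -0.0222  0.3365] rack xy -0.0933 0.0311 closing yaw -5.08 F [-0.4  0.5  0.3] w -0.001
scene 33 depth grip rack -0.07 0.039 0.194
top no grip
shares [ 0.037 -0.003  0.007]
```

Call:
{"fn": "drive_tool", "kwargs": {
  "claw": [0,0,0,0,0,0,0,0],
  "slide": [
    [0.02,-0.002,0.005],
    [0.04,-0.003,0.007],
    [0.064,-0.005,0.011],
    [0.092,-0.008,0.013],
    [0.12,-0.01,0.009],
    [0.15,-0.012,0.001],
    [0.175,-0.015,-0.011],
    [0.203,-0.017,-0.029]
  ],
  "yaw": [0,0,0,0,0,0,0,0]
}}

```text
time: 12.62
tool_pos: [0.6127, -0.0309, 0.3229]
tcp_rot: [2.316, 2.12, 0.003]
wrist_force: [0.4, 0.2, -0.1]
width: 0.003
grip_force: 0.0
```

```bash
python3 -c "
from st import *;show();grip();to(.034,.031,.3025);to(.056,.031,.276);to(.076,.031,.254)"
```

```text
t 12.62 tcp [ 0.6127 -0.0309  0.3229] rack xy 0.0111 0.0311 closing yaw -5.08 F [ 0.4  0.2 -0.1] w 0.003
scene 18 depth grip rack 0.031 0.039 0.159
top no grip
shares [ 0.046 -0.004 -0.036]
shares [ 0.09  -0.008 -0.089]
shares [ 0.13  -0.011 -0.133]
```

Call:
{"fn": "drive_tool", "kwargs": {
  "claw": [0,0,0,0,0,0,0,0],
  "slide": [
    [0.023,-0.002,-0.018],
    [0.046,-0.004,-0.036],
    [0.068,-0.006,-0.06],
    [0.09,-0.008,-0.089],
    [0.112,-0.009,-0.11],
    [0.132,-0.011,-0.127],
    [0.136,-0.011,-0.133],
    [0.136,-0.011,-0.133]
  ],
  "yaw": [0,0,0,0,0,0,0,0]
}}

```text
time: 13.38
tool_pos: [0.6791, -0.0362, 0.2547]
tcp_rot: [-2.317, -2.121, 0.001]
wrist_force: [-0.2, -0.2, -0.1]
width: -0.0
grip_force: 0.0
```

```bash
python3 -c "
from st import *;show();grip();to(.08,.031,.2425)"
```

```text
t 13.38 tcp [ 0.6791 -0.0362  0.2547] rack xy 0.0777 0.0314 closing yaw -5.08 F [-0.2 -0.2 -0.1] w -0.0
scene 18 depth grip rack 0.07 0.038 0.067
top no grip
shares [ 0.004 -0.001 -0.029]
```

Call:
{"fn": "drive_tool", "kwargs": {
  "claw": [0,0,0,0,0,0],
  "slide": [
    [0.003,0,-0.01],
    [0.003,0,-0.018],
    [0.003,0,-0.024],
    [0.003,0,-0.03],
    [0.003,0,-0.034],
    [0.003,0,-0.034]
  ],
  "yaw": [0,0,0,0,0,0]
}}

```text
time: 13.98
tool_pos: [0.6806, -0.0362, 0.2422]
tcp_rot: [2.317, 2.121, 0.001]
wrist_force: [-6.4, 1.1, 14.5]
width: -0.0
grip_force: 7.3
```

```bash
python3 -c "
from st import *;show();grip()"
```

```text
t 13.98 tcp [ 0.6806 -0.0362  0.2422] rack xy 0.0792 0.0315 closing yaw -5.07 F [-6.4  1.1 14.5] w -0.0
scene 16 depth grip rack 0.069 0.039 0.066
top no grip
```

Call:
{"fn": "drive_tool", "kwargs": {
  "claw": [0,0,0],
  "slide": [
    [0,0,-0.004],
    [0,0,-0.006],
    [0,0,-0.006]
  ],
  "yaw": [0,0,0]
}}

```text
time: 14.33
tool_pos: [0.6806, -0.0362, 0.2416]
tcp_rot: [2.317, 2.12, 0.002]
wrist_force: [-11.5, 1.0, 25.2]
width: -0.001
grip_force: 12.8
```

Call:
{"fn": "drive_tool", "kwargs": {
  "claw": [0,0,0,0,0,0,0,0],
  "slide": [
    [0,0,0.04],
    [0,0,0.12],
    [0,0,0.2],
    [0,0,0.28],
    [-0.06,-0.06,0.32],
    [-0.1,-0.12,0.32],
    [-0.14,-0.19,0.32],
    [-0.18,-0.26,0.32]
  ],
  "yaw": [0,0,0,0,0,0,0,0]
}}

```text
time: 15.0
tool_pos: [0.5892, -0.1669, 0.3969]
tcp_rot: [2.314, 2.121, 0.002]
wrist_force: [-0.2, 0.1, 0.0]
width: 0.002
grip_force: 0.0
```

Call:
{"fn": "drive_tool", "kwargs": {
  "claw": [0,0,0,0,0],
  "slide": [
    [-0.06,-0.06,0],
    [-0.1,-0.13,0],
    [-0.14,-0.2,0],
    [-0.16,-0.26,0],
    [-0.16,-0.26,0]
  ],
  "yaw": [0,0,0,0,0]
}}

```text
time: 15.42
tool_pos: [0.5078, -0.3007, 0.3958]
tcp_rot: [2.321, 2.114, -0.004]
wrist_force: [0.7, -0.2, 0.3]
width: 0.0
grip_force: 0.0
```

```bash
python3 -c "
from prof import *;show();grip();prof('scene',(-.01,0,.01));prof('top',(-.01,0,.01))
s=bot.read_camera('scene')['color'][215:310,260:370];t=bot.read_camera('top')['color'][180:285,240:410]
A=cv2.resize(s,(395,341),interpolation=cv2.INTER_CUBIC);B=cv2.resize(t,(395,244),interpolation=cv2.INTER_CUBIC)
B=cv2.copyMakeBorder(B,0,97,0,0,cv2.BORDER_CONSTANT);cv2.imwrite('pics/h.png',np.hstack([A,B])[...,::-1])"
```

```text
t 15.42 tcp [ 0.5078 -0.3007  0.3958] rack xy -0.0708 -0.2465 closing yaw -5.35 F [ 0.7 -0.2  0.3] w 0.0
scene 20 depth grip rack 0.071 0.037 0.067
top 23 depth grip rack 0.072 0.03 0.067
2view 0.0738 0.0312 0.0616 angle -0.003
scene -0.01 [(0.049, 2.2), (0.073, 7.3), (0.0995, 10.8)]
scene 0 [(0.0485, 2.1), (0.0725, 8.1), (0.099, 10.4)]
scene 0.01 [(0.051, 1.2), (0.0725, 8.0), (0.0985, 11.2)]
top -0.01 [(0.044, 2.7), (0.0715, 3.4), (0.1, 6.7)]
top 0 [(0.0375, 1.9), (0.0445, 3.0), (0.0705, 3.8), (0.1005, 6.9)]
top 0.01 [(0.0435, 2.9), (0.071, 3.8), (0.0995, 6.6)]
```

View pics/h.png

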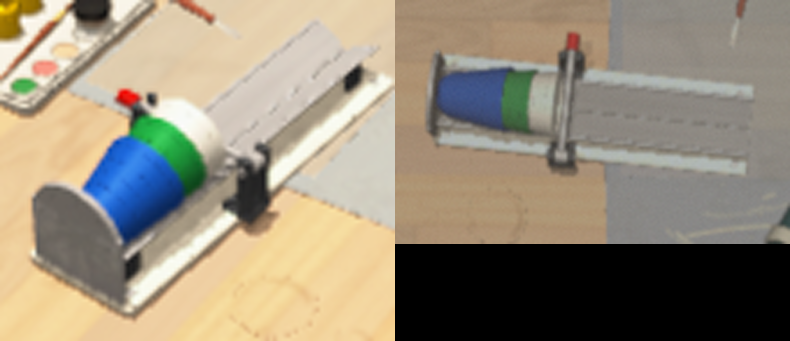

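The bar lies level across the trough behind the white rim, running from the hinge (562,155) to the grip (573,42). The two-view angle is about 0. The stack is unmoved and nothing else was touched.

```bash
python3 -c "
from h import bot
print(bot.finish_job())"
```

```text
the job is handed in; nothing more can be done
None
```

The three beakers are nested against the stop plate, the retaining bar is shut level in its fork behind the last rim, the jar and plaster model were not touched, and the job was handed in at about 16 s (no verdict was returned).

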